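# Set the running clearance of a slab roller

## Robot

A 6-joint arm with a two-finger parallel gripper is mounted at the origin on the work surface. World frame = base frame: x ahead of the robot, y to its left, z up, the work surface at z = 0. Lengths are in m, angles in rad, forces in N, time in s.
With the tool pointing down it reaches from about 0.375 to 0.9 m from the base axis. Payload 3.1 kg.
Tool frame: the origin (TCP) lies on the centre line of the jaws, within the pads' length; the fingertips stand 8 mm ahead of it and the grasp point (between the pads) lies 11 mm behind it; z points along the fingers, y is the line along which they close (so a half turn about z gives the same grasp; the last joint's range is limited). The gripper opens to 87 mm and grips with 3 to 60 N. Pads are 19 mm wide; open, the fingers measure 117 mm over their backs; the gripper's body (75 mm by 190 mm) begins 51 mm behind the grasp point.
Start: joints at [1.157, 0.527, 1.433, -0, 1.181, -0.178], TCP at [0.145, 0.608, 0.21] pointing down, gripper open.
Joint ranges: [-3.08, 3.08], [-0.75, 2.2], [0.22, 2.44], [-1.43, 4.57], [0, 2.65], [-2.85, 2.85]. Speed limits (rad/s): [2.79, 2.79, 3.14, 3.14, 3.14, 3.14].

## Interface

Orientations are given as a unit quaternion [x, y, z, w].
In Python, from rig import r, cams gives the robot as it stands (r), with the cameras (cams).
- The arm moves only by the shell command python3 jog.py 'ROWS' [OPENING] [FORCE]. ROWS is a JSON list of rows, 1 to 10 of them, each an object with the fields xyz (a list: dx, dy, dz in shares of 1 m (1.0 is 1 m)), rotvec (a list: a rotation vector rx, ry, rz in a scale on which 1.0 is pi rad); a field left out counts as zero; each row is the pose to reach, as a shift and turn from the pose commanded when the command began, along the tool's axes at that moment; what a row does not reach only later rows make up. A row lasts 1/12 s, in which the tool goes at most 0.0417 m and 0.125 rad, less where a joint would pass 70% of its speed; a pose out of reach is approached as far as the arm can. OPENING is the opening from 0.0 (shut) to 1.0 (fully open), set as the command begins (- or left out keeps the last). The fingers move at their own pace and stop on an object; FORCE is the grip in N (left out, the last holds). Time passes only in rows, so rows that do not move let the fingers close. It prints the time, the measured TCP pose, the force, the opening and the grip force at its end. No shift or turn number may pass 1 either way. Input that does not fit is refused with a message, and nothing moves.
- r.sense(): the state, without advancing time (a new reading comes with each control period).
- cams.camera(name): name is "scene" or "top" or "wrist"; returns a dict with "img" (420x560x3 uint8, red, green, blue), "camera_matrix" (3x3 intrinsics, pixels), "origin" and "orientation" of the camera in the world. Camera axes: x right, y up, looking along -z (the intrinsics and any distortion apply to the point x, -y, -z); pixel columns grow to the right and rows downward; lengths in m; the calibration is good to about 2 mm. A picture is of the moment at which its call begins. There is no depth.
- r.hand_in(): hands the job in; it is judged then, once.
The state is a dict: "time": time; "joints": joint angles; "dq": joint speeds; "tau": joint torques, N m; "position": TCP position; "tool_rot": TCP orientation; "contact_force": force on the tool from outside, world axes, zero at the start; "torque": the same for the moment, N m; "finger_gap": opening from 0.0 (shut) to 1.0 (fully open); "gripper_force": force on a finger pad.
Only numpy, scipy, OpenCV 4.12 (cv2) and the standard library are available. Lean on these libraries where they do the work, as an engineer would, in place of code of your own. Each camera call takes 0.05 s, during which the arm holds its last target. There are 200 camera calls.

## Task

Set the free end of the table-top slab roller, the end away from the crank: screw its thumbscrew down (clockwise from above) until it stops, with the roller fully seated on the thickness strip, then back it off a quarter turn. Finish while still gripping the thumbscrew and holding it still there, because its lock nut is loose; leave the crank-end thumbscrew as it is and do not knock or shift the pots and tools around.

Things in the scene. Friction and masses are not known exactly. Their poses are not given: they have to be found in the camera images.
- slab_roller: Fixed table-top clay slab roller. Wooden bed 360 x 230 mm, top 45 mm up; steel roller 64 x 220 mm across its middle. Origin on the table under the bed's middle; x along the bed, y along the roller to the crank, z up. At y = +130 (crank end) and -130 mm (free end) a grey cheek under a bridge 92 x 30 mm, top 143 mm up, with a vertical thumbscrew. The crank reaches to y = 235 mm and 170 mm up.
- thumbscrew (a joint): Turn of the free-end thumbscrew, rad. 0 = screwed right down, roller seated on the strip: a hard stop. Grows as it is backed off, anticlockwise from above; starts between 0.8 and 2.8. 3 mm per turn, so it hardly rises or sinks. Turns against about 0.06 N m of friction and stays where it is left.
- thumbscrew_head (a point): On the vertical axis of the free-end thumbscrew, in the middle of its steel spade head, 180 to 181.5 mm up. The head is an upright plate 44 mm long (this x), 10 mm thick (this y), from 14 mm above to 15 mm below this point (26 mm long in its lowest 7 mm); it turns with the screw. Below: a 10 mm thread and, 26 to 33 mm below this point, a loose 19 mm lock nut. Free space 50 mm around.
- crank_end_screw_tip (a point): End of the head of the other thumbscrew, the same shape, at the crank end (22 mm from its axis, along its plate). Already set: leave alone.
- lidded_jar: Loose terracotta lidded jar, 90 mm in diameter, 132 mm tall, on the table beside the free end. Origin under its centre.
- vase: Loose grey-brown clay vase with a thin neck, 100 mm in diameter, 195 mm tall, on the table near the free end. Origin under its centre.
- paint_bottle: Loose small amber paint bottle, 30 mm in diameter, 70 mm tall, on the table beyond the free end, close to the side rail. Origin under its centre.
- rib: Loose dark wooden rib, 50 x 100 x 8 mm, flat on the bed beyond the roller. Origin under its centre.
- cutter: Loose round steel cutter ring, 76 mm in diameter, 30 mm tall, on the bed before the roller. Origin under its centre.
- slip_bowl: Loose empty yellow bowl, 200 mm in diameter, 75 mm tall, on the table to the left. Origin under its centre.
- brush_cup: Loose terracotta cup of brushes, 68 mm in diameter, brushes to 215 mm, on the table to the right. Origin under its centre.

How it is judged:
On the way:
1. the free-end thumbscrew is screwed down to its stop, the roller seated (value of joint thumbscrew below 0.06 rad), for 0.2 s.
At the end, for the whole second after the job is handed in: After having been seated, the free-end thumbscrew stands a quarter turn (1.57 rad, give or take 15 degrees, 0.26) backed off from its stop, still (under 0.05 rad/s) and gripped by the fingers (over 2 N); the crank-end thumbscrew has not been turned (its tip within 4 mm of its start) (value of joint thumbscrew between 1.31 and 1.83 rad and velocity of joint thumbscrew between -0.05 and 0.05 rad/s and contact force between the fingers and thumbscrew above 2 N and distance of crank_end_screw_tip from where it was at the start of the episode below 0.004 m); the arm keeps its last pose, push and grip.
It fails at once if the crank-end thumbscrew is turned (tip moved over 4 mm) (distance of crank_end_screw_tip from where it was at the start of the episode above 0.004 m).
It fails at once if a pot or tool is shifted by more than 20 mm or tipped (distance of any of lidded_jar, vase, paint_bottle, rib, cutter, slip_bowl, brush_cup from where it was at the start of the episode above 0.02 m or angle between any of lidded_jar, vase, paint_bottle, brush_cup's own z axis and vertical above 0.5 rad).
It also fails if it takes over 51 s, if anything falls off the work surface, if the arm or the gripper's body presses on something with over 40 N, if the wrist force passes 120 N, or if a joint passes its speed limit or range.

## Working session

There is one attempt and no reset: what is moved stays moved. The work goes in short steps, Python scripts to look and compute and a shell command to move; the robot and the scene stay as the last step left them, time stands still between calls to the robot, and variables do not carry over. Pictures are saved under pics/ and viewed, at most 10 in all, crops included, and the job is handed in when it is done.

```bash
ls; mkdir -p pics
python3 - <<'E'
from rig import r, cams
import cv2,numpy as np
s=r.sense();print({k:np.round(v,3) for k,v in s.items()})
for n in("scene","top"):
    c=cams.camera(n);cv2.imwrite(f"pics/{n}0.png",c["img"][:,:,::-1]);print(n,np.round(c["camera_matrix"],1).tolist(),np.round(c["origin"],3),np.round(c["orientation"],4))
E
```

```text
jog.py
pics
rig.py
{'time': np.float64(0.0), 'joints': array([ 1.158,  0.529,  1.434, -0.   ,  1.181, -0.178]), 'dq': array([-0.002,  0.001,  0.002, -0.001,  0.   ,  0.003]), 'tau': array([-2.0000e-03, -4.4003e+01, -1.7659e+01,  6.3000e-02,  5.8000e-02,
       -0.0000e+00]), 'position': array([0.145, 0.607, 0.209]), 'tool_rot': array([ 0.117,  0.993, -0.001, -0.   ]), 'contact_force': array([-0.335, -0.091, -0.051]), 'torque': array([-0.037,  0.004, -0.001]), 'gripper_force': np.float64(0.0), 'finger_gap': np.float64(1.0)}
scene [[381.2, 0.0, 277.7], [0.0, 381.2, 214.7], [0.0, 0.0, 1.0]] [1.256 0.143 0.942] [0.2318 0.2595 0.6891 0.6357]
top [[453.9, 0.0, 279.5], [0.0, 453.9, 208.8], [0.0, 0.0, 1.0]] [0.449 0.06  1.477] [-0.0225  0.024   0.7083 -0.7052]
```

View pics/scene0.png

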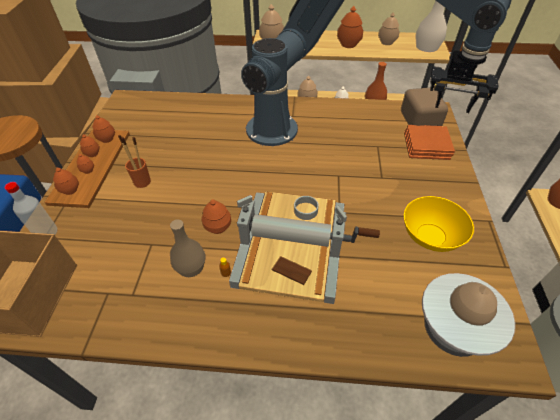

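View pics/top0.png

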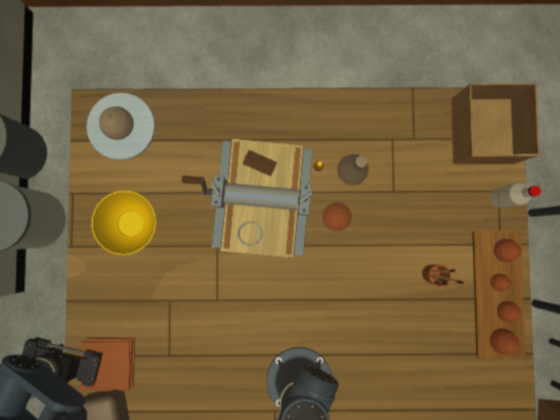

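The scene view shows the roller with its crank to the right and the free-end screw near (243,212). In the top view the free end is near (305,197), with the jar at (337,216), the vase at (353,168) and the bottle at (319,165). I'll zoom in on the screw in both.

Run:
```python
import cv2,numpy as np
a=cv2.imread("pics/scene0.png")[185:245,205:265];b=cv2.imread("pics/top0.png")[170:230,275:335]
f=lambda i:cv2.resize(i,(400,400),interpolation=cv2.INTER_CUBIC)
cv2.imwrite("pics/z0.png",np.hstack([f(a),f(b)]))
```

```text
(no output)
```

View pics/z0.png

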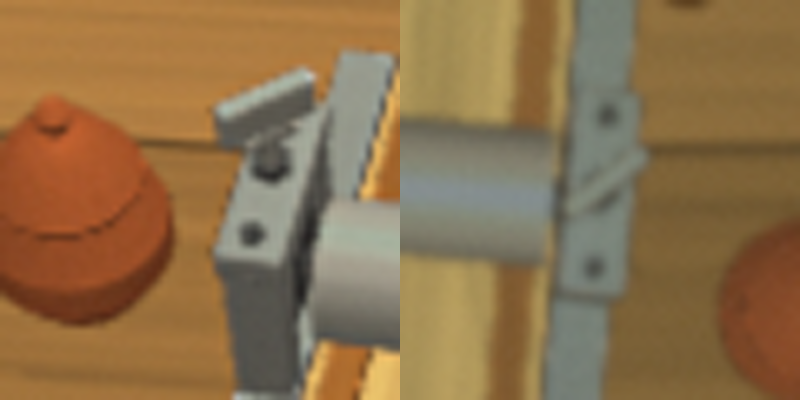

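The zoom shows the head plate diagonal: centre about scene (244.5,199) and top (306,197). In the top view its ends are near (299.7,201.5) and (311.7,192.5).

```bash
cat > h.py <<'E'
from rig import r, cams
import cv2,numpy as np
from scipy.spatial.transform import Rotation as R
def ray(c,p):
    K=np.array(c["camera_matrix"]);d=np.linalg.inv(K)@[p[0],p[1],1]
    d=R.from_quat(c["orientation"]).apply([d[0],-d[1],-d[2]]);return np.array(c["origin"]),d/np.linalg.norm(d)
def tri(rs):
    A=[];b=[]
    for o,d in rs:
        M=np.eye(3)-np.outer(d,d);A.append(M);b.append(M@o)
    x=np.linalg.lstsq(np.vstack(A),np.hstack(b),rcond=None)[0]
    return x,[np.linalg.norm(np.cross(x-o,d)) for o,d in rs]
def plane(c,p,z):
    o,d=ray(c,p);return o+d*(z-o[2])/d[2]
E
python3 - <<'E'
from h import *
s=cams.camera("scene");t=cams.camera("top")
cr=lambda x,y,ox,oy:(ox+(x+.5)/6.667-.5,oy+(y+.5)/6.667-.5)
S=lambda x,y:cr(x,y,205,185);T=lambda x,y:cr(x,y,275,170)
print("head",tri([ray(s,S(262,92)),ray(t,T(206,180))]))
e=[plane(t,T(*p),.194) for p in((165,210),(245,150))]
d=e[1]-e[0];print("len",np.linalg.norm(d),"ang",np.degrees(np.arctan2(d[1],d[0])),"mid",(e[0]+e[1])/2)
b=[plane(t,T(*p),.143) for p in((195,267),(208,115))];d=b[1]-b[0];print("bolts",b,np.degrees(np.arctan2(d[1],d[0])))
for n,S1,T1 in(("boltnear",S(252,232),T(208,115)),):print(n,tri([ray(s,S1),ray(t,T1)]))
q=r.sense();print(np.round(R.from_quat(q["tool_rot"]).as_matrix(),3),q["joints"])
E
```

```text
head (array([ 0.56750474, -0.01535293,  0.19699945]), [np.float64(0.0012995544346833209), np.float64(0.001299554434683409)])
len 0.04273300487872686 ang -53.35254513859973 mid [ 0.56799185 -0.01640617  0.194     ]
bolts [array([ 0.53412332, -0.01469642,  0.143     ]), array([ 0.6016371 , -0.02100233,  0.143     ])] -5.336046661367356
boltnear (array([ 0.60072918, -0.01894806,  0.1485698 ]), [np.float64(0.0017319161834582163), np.float64(0.0017319161834582152)])
[[-0.973  0.233 -0.   ]
 [ 0.233  0.973 -0.001]
 [ 0.    -0.001 -1.   ]] [ 1.15748462e+00  5.28138956e-01  1.43339734e+00 -4.68496978e-05
  1.18134797e+00 -1.78506045e-01]
```

Head axis (0.568,-0.017), top about 0.195: consistent with the stated 180–181.5 mm centre. The plate lies at -53°. Next I move above it.

Careful with the scale: turns go in shares of pi rad. That gives: 0.7 rad / 3.1416 = 0.2228.

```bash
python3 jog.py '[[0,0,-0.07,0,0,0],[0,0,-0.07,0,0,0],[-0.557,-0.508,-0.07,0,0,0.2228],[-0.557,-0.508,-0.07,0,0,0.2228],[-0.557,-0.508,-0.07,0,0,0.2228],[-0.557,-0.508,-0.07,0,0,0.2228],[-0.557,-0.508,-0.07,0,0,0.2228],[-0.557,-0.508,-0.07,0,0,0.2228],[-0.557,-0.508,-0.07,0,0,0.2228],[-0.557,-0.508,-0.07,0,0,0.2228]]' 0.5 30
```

```text
refused: ROWS must be a list of objects, one for each row. Nothing was moved.
```

Wrong form. The message asks for a list of objects, one for each row, so I'll send the same numbers that way.

```bash
python3 jog.py '[{"xyz":[0,0,-0.07]},{"xyz":[0,0,-0.07]},{"xyz":[-0.557,-0.508,-0.07],"rotvec":[0,0,0.2228]},{"xyz":[-0.557,-0.508,-0.07],"rotvec":[0,0,0.2228]},{"xyz":[-0.557,-0.508,-0.07],"rotvec":[0,0,0.2228]},{"xyz":[-0.557,-0.508,-0.07],"rotvec":[0,0,0.2228]},{"xyz":[-0.557,-0.508,-0.07],"rotvec":[0,0,0.2228]},{"xyz":[-0.557,-0.508,-0.07],"rotvec":[0,0,0.2228]},{"xyz":[-0.557,-0.508,-0.07],"rotvec":[0,0,0.2228]},{"xyz":[-0.557,-0.508,-0.07],"rotvec":[0,0,0.2228]}]' 0.5 30
python3 - <<'E'
from h import *
q=r.sense();M=R.from_quat(q["tool_rot"]).as_matrix();print(np.round(M,3),q["joints"])
d=np.array([.568,-.0165,.28])-q["position"];print(M.T@d, 2.217-np.arctan2(M[1,0],M[0,0]))
E
```

```text
time: 1.03
position: [0.3332, 0.3303, 0.2803]
tool_rot: [0.45, 0.893, 0.0, 0.0]
contact_force: [1.0, 0.8, -0.7]
finger_gap: 0.506
gripper_force: 0.0
[[-0.594  0.804  0.   ]
 [ 0.804  0.594  0.   ]
 [-0.     0.    -1.   ]] [ 5.42210728e-01  2.27400289e-01  1.71638425e+00 -1.74104782e-05
  1.19757185e+00 -9.40706436e-02]
[-4.18468905e-01 -1.71958725e-02  3.22246090e-04] 0.009915959520089501
```

```bash
python3 jog.py '[{"xyz":[-0.418,-0.017,0]},{"xyz":[-0.418,-0.017,0]},{"xyz":[-0.418,-0.017,0]},{"xyz":[-0.418,-0.017,0]},{"xyz":[-0.418,-0.017,0]},{"xyz":[-0.418,-0.017,0]},{"xyz":[-0.418,-0.017,0]},{"xyz":[-0.418,-0.017,0]},{"xyz":[-0.418,-0.017,0]},{"xyz":[-0.418,-0.017,0]}]'
python3 jog.py '[{},{}]'
python3 - <<'E'
from h import *
q=r.sense();M=R.from_quat(q["tool_rot"]).as_matrix();print(q["position"],np.round(M,3),q["joints"])
c=cams.camera("wrist");cv2.imwrite("pics/w0.png",c["img"][:,:,::-1]);np.savez("w0.npz",**{k:v for k,v in c.items()})
print(c["origin"],c["orientation"],c["camera_matrix"])
E
```

```text
time: 1.87
position: [0.5669, -0.0149, 0.2801]
tool_rot: [0.451, 0.893, 0.0, -0.0]
contact_force: [0.6, 0.2, -0.2]
finger_gap: 0.5
gripper_force: 0.0
time: 2.03
position: [0.5672, -0.015, 0.2796]
tool_rot: [0.452, 0.892, -0.0, -0.0]
contact_force: [-0.5, 1.0, -0.0]
finger_gap: 0.502
gripper_force: 0.0
[ 0.56717872 -0.01504768  0.27956742] [[-0.591  0.807 -0.001]
 [ 0.807  0.591  0.   ]
 [ 0.001 -0.    -1.   ]] [-2.23512721e-01  3.75380321e-01  1.49297448e+00  1.49366177e-04
  1.27388308e+00 -8.55666606e-01]
[0.5251065  0.0421991  0.45419889] [-0.12539153 -0.04022044  0.30858558  0.94203727] [[377.27795132   0.         275.38098592]
 [  0.         377.27795132 209.6601295 ]
 [  0.           0.           1.        ]]
```

View pics/w0.png

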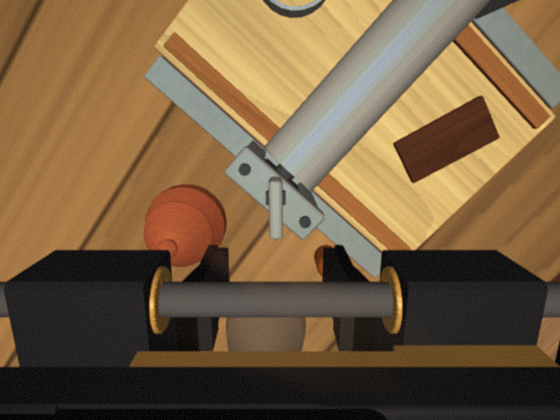

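The wrist view shows the plate upright at column 276, from row about 178 to 237, parallel to the pads and midway between the fingers.

Run:
```python
from h import *
c=dict(np.load("w0.npz"));t=cams.camera("top")
g=cv2.cvtColor(c["img"],cv2.COLOR_RGB2GRAY).astype(int)
for v in(186,200,215,230):print(v,g[v,264:290])
print(g[172:244,276])
e=[plane(c,p,.195) for p in((276,179),(276,237))];d=e[1]-e[0]
print(e,np.linalg.norm(d),np.degrees(np.arctan2(d[1],d[0])),(e[0]+e[1])/2)
print(tri([ray(c,(276,208)),ray(t,(275+206.5/6.667-.5,170+180.5/6.667-.5))]))
```

```text
186 [161 163 156 153 127 132 149 162 171 172 176 170 171 171 169 154 139 124
 122 159 163 163 166 159 157 149]
200 [160 131  81  70  79 116 144 156 166 170 169 171 172 173 168 152 146 126
  87  69  70  99 149 163 160 158]
215 [120 124 120 122 117 112 137 153 161 168 169 170 166 171 165 158 144 130
 114 153 163 159 160 158 162 160]
230 [ 81 102 109 123 126 112 135 153 164 163 166 172 168 170 161 155 148 132
 112 133 137 135 129 136 126 122]
[ 89 119 148 146 125  93  86  90  92 127 155 167 167 169 171 172 171 172
 175 168 172 174 170 171 174 170 169 168 172 174 172 171 170 175 170 174
 169 173 174 171 170 168 171 166 173 165 176 171 169 172 168 171 168 172
 166 170 171 171 168 165 169 165 166 173 168 161 131 118 124 131 130 136]
[array([0.55349794, 0.00351919, 0.195     ]), array([ 0.57875649, -0.03088246,  0.195     ])] 0.042678665337475497 -53.712954871562545 [ 0.56612721 -0.01368163  0.195     ]
(array([ 0.56982393, -0.01827669,  0.17141436]), [np.float64(0.00026889601153245), np.float64(0.0002688960115329075)])
```

Head axis at about (0.567,-0.0155), which is under the TCP, so I descend straight and grip.

```bash
python3 jog.py '[{"xyz":[0,0,0.035]},{"xyz":[0,0,0.07]},{"xyz":[0,0,0.09]},{"xyz":[0,0,0.1]},{"xyz":[0,0,0.106]},{"xyz":[0,0,0.106]}]'
python3 jog.py '[{},{},{},{},{},{}]' 0 25
python3 - <<'E'
from h import *
q=r.sense();print(q)
c=cams.camera("wrist");cv2.imwrite("pics/w1.png",c["img"][:,:,::-1])
E
```

```text
time: 2.63
position: [0.5657, -0.0118, 0.1738]
tool_rot: [0.45, 0.893, -0.0, -0.001]
contact_force: [0.8, 0.4, 0.4]
finger_gap: 0.501
gripper_force: 0.0
time: 3.13
position: [0.5665, -0.013, 0.1747]
tool_rot: [0.451, 0.893, 0.0, 0.0]
contact_force: [-1.0, -0.3, -0.0]
finger_gap: 0.129
gripper_force: 1.3
{'time': 3.1333, 'joints': array([-2.20127570e-01,  4.93389189e-01,  1.61859835e+00, -5.81736942e-05,
        1.02874491e+00, -8.55959733e-01]), 'dq': array([ 0.00122897,  0.00475422,  0.00051521, -0.03967502,  0.03094821,
        0.00070068]), 'tau': array([ 1.84181461e-02, -4.01651967e+01, -1.53656763e+01,  3.03211855e-02,
        6.95549534e-02, -1.10135785e-03]), 'position': array([ 0.56652754, -0.01303397,  0.17472723]), 'tool_rot': array([4.50626528e-01, 8.92712466e-01, 8.11404013e-05, 4.23111419e-04]), 'contact_force': array([-0.99493698, -0.29511952, -0.01925929]), 'torque': array([-0.23884728,  0.24258109, -0.03521353]), 'gripper_force': 1.3392118737101555, 'finger_gap': 0.12854774418467704}
```

View pics/w1.png

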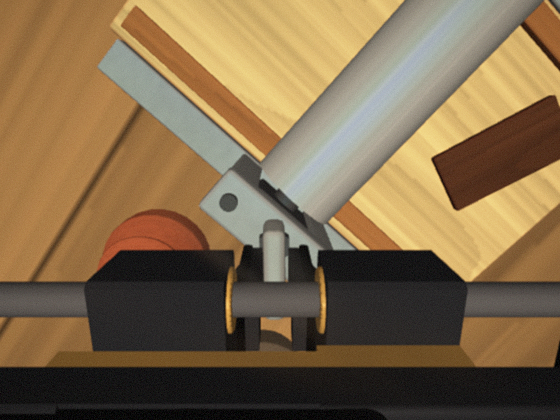

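The fingers straddle the plate (column 274) and are just closing on it. I finish the grip and start turning clockwise (+rz).

Converted, 0.4 rad / 3.1416 = 0.1273.

```bash
python3 jog.py '[{},{},{}]' 0 25
python3 jog.py '[{"rotvec":[0,0,0.0318]},{"rotvec":[0,0,0.0637]},{"rotvec":[0,0,0.0955]},{"rotvec":[0,0,0.1273]},{"rotvec":[0,0,0.1273]}]'
python3 - <<'E'
from h import *
q=r.sense();print(q["position"],q["torque"],q["contact_force"],q["gripper_force"],q["joints"][5])
c=cams.camera("wrist");cv2.imwrite("pics/w2.png",c["img"][:,:,::-1])
E
```

```text
time: 3.43
position: [0.566, -0.0134, 0.1747]
tool_rot: [0.45, 0.893, -0.001, -0.0]
contact_force: [-3.5, -2.8, 5.4]
finger_gap: 0.113
gripper_force: 25.0
time: 3.85
position: [0.5666, -0.0132, 0.1745]
tool_rot: [0.62, 0.785, 0.0, 0.0]
contact_force: [-1.5, -1.7, 3.8]
finger_gap: 0.107
gripper_force: 25.0
[ 0.56664698 -0.01315354  0.17446182] [-0.43067064  0.32298931 -0.01595305] [-1.52441108 -1.68727621  3.75852144] 25.01692146062851 -0.45416111259648706
```

View pics/w2.png

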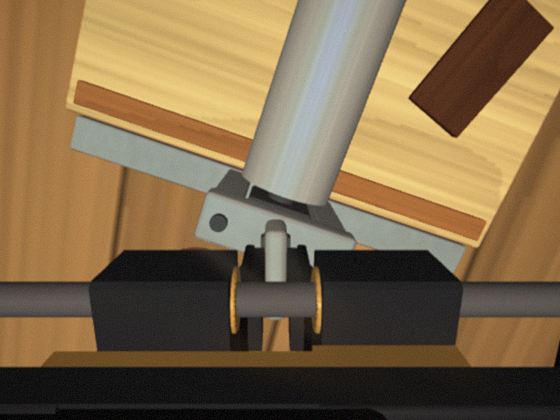

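The plate has turned with the gripper (still at column 276) and the forces are small. I continue, watching the vertical torque.

```bash
cat > st.py <<'E'
from h import *
q=r.sense();print(np.round(q["torque"],3),np.round(q["joints"][5],3),np.round(q["tau"][5],3),q["finger_gap"])
E
python3 jog.py '[{"rotvec":[0,0,0.0318]},{"rotvec":[0,0,0.0637]},{"rotvec":[0,0,0.0955]}]'; python3 st.py
python3 jog.py '[{"rotvec":[0,0,0.0318]},{"rotvec":[0,0,0.0637]}]'|grep cont; python3 st.py
```

```text
time: 4.15
position: [0.5672, -0.0132, 0.1744]
tool_rot: [0.73, 0.683, 0.001, 0.001]
contact_force: [-0.6, -1.5, 1.5]
finger_gap: 0.109
gripper_force: 25.0
[-0.429  0.015  0.09 ] -0.154 -0.727 0.10922452073713575
contact_force: [1.1, -1.8, 0.6]
[-0.505 -0.094  0.016] 0.046 -0.722 0.11030291197395206
```

Converted, 0.2 rad / 3.1416 = 0.0637.

```bash
for i in 1 ; do python3 jog.py '[{"rotvec":[0,0,0.0318]},{"rotvec":[0,0,0.0637]}]'|grep cont; python3 st.py
python3 jog.py '[{"rotvec":[0,0,0.0318]},{"rotvec":[0,0,0.0637]}]'|grep cont; python3 st.py; done
```

```text
contact_force: [1.9, -3.0, -1.3]
[-0.504 -0.179  0.04 ] 0.246 -0.719 0.1094716508779586
contact_force: [3.4, -4.0, -1.7]
[-0.665 -0.331  0.072] 0.446 -0.716 0.10851054026007509
```

Converted, 0.2 rad / 3.1416 = 0.0637.

```bash
python3 jog.py '[{"rotvec":[0,0,0.0318]},{"rotvec":[0,0,0.0637]}]'|grep cont; python3 st.py
python3 jog.py '[{"rotvec":[0,0,0.0318]},{"rotvec":[0,0,0.0637]}]'|grep cont; python3 st.py
```

```text
contact_force: [2.5, -4.6, -2.5]
[-0.816 -0.431  0.084] 0.646 -0.713 0.10934246651295185
contact_force: [3.2, -4.8, -3.8]
[-0.943 -0.409  0.083] 0.846 -0.711 0.10883425177356287
```

Converted, 0.2 rad / 3.1416 = 0.0637.

```bash
python3 jog.py '[{"rotvec":[0,0,0.0318]},{"rotvec":[0,0,0.0637]}]'|grep cont; python3 st.py
```

```text
contact_force: [3.7, -6.1, -5.4]
[-1.091 -0.421  0.121] 1.046 -0.709 0.10954017459700041
```

The light side and down pull says the tool is about 2 mm off-axis and the screw is sinking. I follow it with a small correction while turning.

Converted, 0.2 rad / 3.1416 = 0.0637.

```bash
python3 jog.py '[{"xyz":[0,0.001,0.0005],"rotvec":[0,0,0.0318]},{"xyz":[0,0.0015,0.001],"rotvec":[0,0,0.0637]}]'|grep cont; python3 st.py
python3 jog.py '[{"rotvec":[0,0,0.0318]},{"rotvec":[0,0,0.0318]}]'; python3 st.py
```

```text
contact_force: [0.6, -3.0, 5.3]
[-0.432  0.03   0.048] 1.244 -0.72 0.11054665042037554
time: 5.48
position: [0.569, -0.0154, 0.1737]
tool_rot: [1.0, 0.004, 0.002, 0.001]
contact_force: [2.4, -4.6, 1.0]
finger_gap: 0.11
gripper_force: 25.0
[-0.723 -0.291 -0.051] 1.341 0.505 0.10997374860918809
```

Converted, 0.2 rad / 3.1416 = 0.0637.

```bash
python3 jog.py '[{"rotvec":[0,0,0.0318]},{"rotvec":[0,0,0.0637]}]'|grep cont; python3 st.py
```

```text
contact_force: [1.5, -4.5, -0.5]
[-0.829 -0.288  0.538] 1.54 -0.238 0.11635242263525844
```

Converted, 0.15 rad / 3.1416 = 0.0477.

```bash
python3 jog.py '[{"rotvec":[0,0,0.0318]},{"rotvec":[0,0,0.0477]}]'|grep cont; python3 st.py
```

```text
contact_force: [2.2, -4.3, 1.9]
[-0.758 -0.147  0.757] 1.689 0.575 0.13737142608598776
```

Converted, 0.15 rad / 3.1416 = 0.0477.

```bash
python3 jog.py '[{"rotvec":[0,0,0.0318]},{"rotvec":[0,0,0.0477]}]'|grep cont; python3 st.py
```

```text
contact_force: [3.5, -4.2, 0.5]
[-0.779 -0.42   1.044] 1.838 0.873 0.17038128517009313
```

The vertical torque jumped past the friction and the pads began to open around the plate, so it is on its stop. I hold, then unwind in small steps to find the exact stop angle.

Converted, -0.2 rad / 3.1416 = -0.0637.

```bash
python3 jog.py '[{},{},{}]'|grep time; python3 st.py
python3 jog.py '[{"rotvec":[0,0,-0.0318]},{"rotvec":[0,0,-0.0637]},{"rotvec":[0,0,-0.0637]}]'|grep time; python3 st.py
python3 jog.py '[{"rotvec":[0,0,-0.0159]},{"rotvec":[0,0,-0.0159]}]'|grep time; python3 st.py
python3 jog.py '[{"rotvec":[0,0,-0.0159]},{"rotvec":[0,0,-0.0159]}]'|grep time; python3 st.py
python3 jog.py '[{"rotvec":[0,0,-0.0159]},{"rotvec":[0,0,-0.0159]}]'; python3 st.py
```

```text
time: 6.23
[-0.737 -0.404  1.052] 1.834 0.992 0.16725342757164613
time: 6.48
[-0.835 -0.347  0.364] 1.632 -0.152 0.13107299520373653
time: 6.65
[-0.832 -0.31   0.26 ] 1.584 0.049 0.12667162976692098
time: 6.82
[-0.911 -0.236  0.3  ] 1.535 -0.025 0.11837119839685958
time: 6.98
position: [0.5684, -0.0155, 0.1736]
tool_rot: [0.998, -0.069, 0.002, 0.001]
contact_force: [2.5, -4.6, 1.6]
finger_gap: 0.112
gripper_force: 24.5
[-0.881 -0.075  0.117] 1.486 -0.094 0.11214552825448164
```

The pads lie flat again at joint 6 about 1.47, which is the stop. I back off to about -0.10, i.e. 1.59 rad from here.

Converted, -0.8 rad / 3.1416 = -0.2546.

```bash
python3 jog.py '[{"rotvec":[0,0,-0.0318]},{"rotvec":[0,0,-0.0637]},{"rotvec":[0,0,-0.0955]},{"rotvec":[0,0,-0.1273]},{"rotvec":[0,0,-0.1592]},{"xyz":[0,0,-0.0004],"rotvec":[0,0,-0.191]},{"xyz":[0,0,-0.0004],"rotvec":[0,0,-0.2228]},{"xyz":[0,0,-0.0004],"rotvec":[0,0,-0.2546]},{"xyz":[0,0,-0.0004],"rotvec":[0,0,-0.2546]}]'; python3 st.py
python3 jog.py '[{"rotvec":[0,0,-0.0318]},{"rotvec":[0,0,-0.0637]},{"rotvec":[0,0,-0.0955]},{"rotvec":[0,0,-0.1273]},{"xyz":[0,0,-0.0004],"rotvec":[0,0,-0.1592]},{"xyz":[0,0,-0.0004],"rotvec":[0,0,-0.191]},{"xyz":[0,0,-0.0004],"rotvec":[0,0,-0.2228]},{"xyz":[0,0,-0.0004],"rotvec":[0,0,-0.2515]},{"xyz":[0,0,-0.0004],"rotvec":[0,0,-0.2515]},{"xyz":[0,0,-0.0004],"rotvec":[0,0,-0.2515]}]';python3 jog.py '[{},{}]'|tail -3; python3 st.py
python3 - <<'E'
from h import *
c=cams.camera("wrist");a=c["img"][:,:,::-1];t=cams.camera("top")["img"][:,:,::-1]
cv2.imwrite("pics/w3.png",np.hstack([cv2.resize(a,(400,300)),cv2.resize(t[120:270,170:370],(400,300))]))
E
```

```text
time: 7.73
position: [0.568, -0.0146, 0.174]
tool_rot: [0.946, 0.325, 0.001, 0.001]
contact_force: [2.1, -2.0, 2.0]
finger_gap: 0.113
gripper_force: 24.8
[-0.551 -0.227  0.03 ] 0.687 -0.512 0.11307660761932979
time: 8.57
position: [0.5672, -0.014, 0.1743]
tool_rot: [0.75, 0.661, 0.001, 0.0]
contact_force: [1.5, -0.9, 3.4]
finger_gap: 0.106
gripper_force: 24.8
contact_force: [0.5, 0.2, 4.1]
finger_gap: 0.116
gripper_force: 24.8
[-0.164 -0.199  0.031] -0.097 0.045 0.11569704860653507
```

View pics/w3.png

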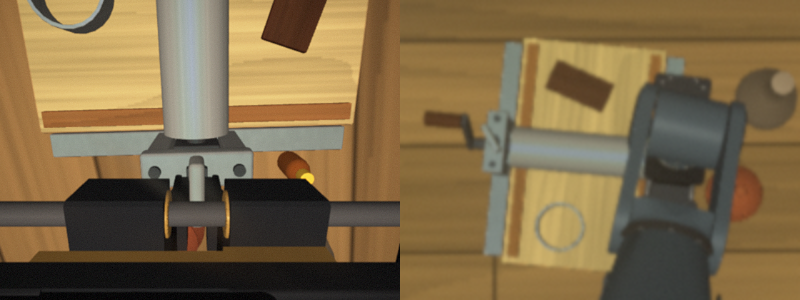

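The plate is gripped flat at column 197 in the left picture and now stands along the roller, a quarter turn from its stop. Pots, tools and crank end look undisturbed, so I hand in.

```bash
python3 -c "
from rig import r, cams
print(r.hand_in())"
```

```text
the job is handed in; nothing more can be done
None
```

I screwed the free-end thumbscrew down to its stop, backed it off about 1.57 rad by the wrist angle, and handed in with it held still at about 25 N; no verdict came back, and nothing else looked disturbed in the last pictures.

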